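# Set the running clearance of a slab roller

### The job

Set the free end of the table-top slab roller, the end away from the crank: screw its thumbscrew down (clockwise from above) until it stops, with the roller fully seated on the thickness strip, then back it off a quarter turn. Finish while still gripping the thumbscrew and holding it still there, because its lock nut is loose; leave the crank-end thumbscrew as it is and do not knock or shift the pots and tools around.

Things in the scene. Friction and masses are not known exactly. Their poses are not given: they have to be found in the camera images.
- slab_roller: Fixed table-top clay slab roller. Wooden bed 360 x 230 mm, top 45 mm up; steel roller 64 x 220 mm across its middle. Origin on the table under the bed's middle; x along the bed, y along the roller to the crank, z up. At y = +130 (crank end) and -130 mm (free end) a grey cheek under a bridge 92 x 30 mm, top 143 mm up, with a vertical thumbscrew. The crank reaches to y = 235 mm and 170 mm up.
- thumbscrew (a joint): Turn of the free-end thumbscrew, rad. 0 = screwed right down, roller seated on the strip: a hard stop. Grows as it is backed off, anticlockwise from above; starts between 0.8 and 2.8. 3 mm per turn, so it hardly rises or sinks. Turns against about 0.06 N m of friction and stays where it is left.
- thumbscrew_head (a point): On the vertical axis of the free-end thumbscrew, in the middle of its steel spade head, 180 to 181.5 mm up. The head is an upright plate 44 mm long (this x), 10 mm thick (this y), from 14 mm above to 15 mm below this point (26 mm long in its lowest 7 mm); it turns with the screw. Below: a 10 mm thread and, 26 to 33 mm below this point, a loose 19 mm lock nut. Free space 50 mm around.
- crank_end_screw_tip (a point): End of the head of the other thumbscrew, the same shape, at the crank end (22 mm from its axis, along its plate). Already set: leave alone.
- lidded_jar: Loose terracotta lidded jar, 90 mm in diameter, 132 mm tall, on the table beside the free end. Origin under its centre.
- vase: Loose grey-brown clay vase with a thin neck, 100 mm in diameter, 195 mm tall, on the table near the free end. Origin under its centre.
- paint_bottle: Loose small amber paint bottle, 30 mm in diameter, 70 mm tall, on the table beyond the free end, close to the side rail. Origin under its centre.
- rib: Loose dark wooden rib, 50 x 100 x 8 mm, flat on the bed beyond the roller. Origin under its centre.
- cutter: Loose round steel cutter ring, 76 mm in diameter, 30 mm tall, on the bed before the roller. Origin under its centre.
- slip_bowl: Loose empty yellow bowl, 200 mm in diameter, 75 mm tall, on the table to the left. Origin under its centre.
- brush_cup: Loose terracotta cup of brushes, 68 mm in diameter, brushes to 215 mm, on the table to the right. Origin under its centre.

How it is judged:
On the way:
1. the free-end thumbscrew is screwed down to its stop, the roller seated (value of joint thumbscrew below 0.06 rad), for 0.2 s.
At the end, for the whole second after the job is handed in: After having been seated, the free-end thumbscrew stands a quarter turn (1.57 rad, give or take 15 degrees, 0.26) backed off from its stop, still (under 0.05 rad/s) and gripped by the fingers (over 2 N); the crank-end thumbscrew has not been turned (its tip within 4 mm of its start) (value of joint thumbscrew between 1.31 and 1.83 rad and velocity of joint thumbscrew between -0.05 and 0.05 rad/s and contact force between the fingers and thumbscrew above 2 N and distance of crank_end_screw_tip from where it was at the start of the episode below 0.004 m); the arm keeps its last pose, push and grip.
It fails at once if the crank-end thumbscrew is turned (tip moved over 4 mm) (distance of crank_end_screw_tip from where it was at the start of the episode above 0.004 m).
It fails at once if a pot or tool is shifted by more than 20 mm or tipped (distance of any of lidded_jar, vase, paint_bottle, rib, cutter, slip_bowl, brush_cup from where it was at the start of the episode above 0.02 m or angle between any of lidded_jar, vase, paint_bottle, brush_cup's own z axis and vertical above 0.5 rad).
It also fails if it takes over 51 s, if anything falls off the work surface, if the arm or the gripper's body presses on something with over 40 N, if the wrist force passes 120 N, or if a joint passes its speed limit or range.

### The arm

A 6-joint arm with a two-finger parallel gripper is mounted at the origin on the work surface. World frame = base frame: x ahead of the robot, y to its left, z up, the work surface at z = 0. Lengths are in m, angles in rad, forces in N, time in s.
With the tool pointing down it reaches from about 0.35 to 0.85 m from the base axis. Payload 8.1 kg.
Tool frame: the origin (TCP) lies midway between the tips of the shut fingers; the grasp point (between the pads) lies 19 mm behind it; z points along the fingers, y is the line along which they close (so a half turn about z gives the same grasp; the last joint's range is limited). The gripper opens to 93 mm and grips with 3 to 60 N. Pads are 15 mm wide; open, the fingers measure 128 mm over their backs; the gripper's body (75 mm by 188 mm) begins 65 mm behind the grasp point.
Start: joints at [-1.433, 0.13, 1.488, -0, 1.523, -0.085], TCP at [0.133, -0.585, 0.219] pointing down, gripper open.
Joint ranges: [-2.96, 2.96], [-0.89, 2.26], [0.02, 2.5], [-1.34, 4.48], [0, 2.73], [-2.66, 2.66]. Speed limits (rad/s): [2.39, 2.39, 2.79, 3.14, 3.14, 3.14].

### API

Orientations are given as a rotation vector (axis times angle).
In Python, from plant import read_state, read_camera, camera_model, close_job gives the robot as it stands. The module is installed in compiled form; this text tells all that it offers.
- The arm moves only by the tool carry_out, never from a script. Its argument "moves" is a list of rows, each an object of numbers: "jaw": the finger opening in m, from 0 to 0.093; "dx", "dy", "dz": the shift along the tool's x, y, z in m; "yaw": the turn about the tool's z in rad. In form: [{"jaw": .., "dx": .., "dy": .., "dz": .., "yaw": ..}, ...]. A call has 1 to 8 rows; each row shifts and turns the commanded pose from where the row before left it, along the tool's axes as they then stand; what a row does not reach is not made up. A row lasts 1/8 s, in which the tool goes at most 62.5 mm and 10.7 degrees, less where a joint would pass 70% of its speed; a pose out of reach is approached as far as the arm can. A call is refused whole if a number of a shift passes 0.0625 or a number of a turn 0.188, either way. A call with a gripper value outside its range is refused whole. The fingers move at their own pace and stop on an object; "grip_force" is the grip in N (left out, the last holds). Time passes only in rows, so rows that do not move let the fingers close. It gives the time, the measured TCP pose, the force, the opening and the grip force at its end, in the units of the state.
- read_state(): the state, without advancing time (a new reading comes with each control period).
- read_camera(name): name is "side" or "top" or "wrist"; returns the picture (420x560x3 uint8, red, green, blue); there is no depth.
- camera_model(name): a dict with "camera_matrix" (3x3 intrinsics, pixels), "view" (4x4, takes a point from world to camera coordinates). Camera axes: x right, y up, looking along -z (the intrinsics and any distortion apply to the point x, -y, -z); pixel columns grow to the right and rows downward; lengths in m; the calibration is good to about 2 mm. A picture is of the moment at which its call begins: read the wrist's pose just before it. camera_model takes no time and is no camera call; for the wrist camera it gives the pose at the moment of the call.
- close_job(): hands the job in; it is judged then, once.
The state is a dict: "t": time; "q": joint angles; "dq": joint speeds; "joint_torque": joint torques, N m; "tool_pos": TCP position; "orientation": TCP orientation; "force": force on the tool from outside, world axes, zero at the start; "wrist_torque": the same for the moment, N m; "opening": finger opening in m; "gripper_force": force on a finger pad.
Only numpy, scipy, OpenCV 4.12 (cv2) and the standard library are available. Lean on these libraries where they do the work, as an engineer would, in place of code of your own. Each camera call takes 0.05 s, during which the arm holds its last target. There are 200 camera calls.

## Working session

There is one attempt and no reset: what is moved stays moved. The work goes in short steps, Python scripts to look and compute and a tool call to move; the robot and the scene stay as the last step left them, time stands still between calls to the robot, and variables do not carry over. Pictures are saved under pics/ and viewed, at most 10 in all, crops included, and the job is handed in when it is done.

Besides the shell and the picture viewer there is one more tool, called after "Call:" as a command line: name --argument value ..., lists and objects as JSON in quotes. carry_out: Moves the arm, as the interface text tells. Its arguments: {"type":"object","properties":{"moves":{"type":"array","items":{"type":"object","properties":{"jaw":{"type":"number"},"dx":{"type":"number"},"dy":{"type":"number"},"dz":{"type":"number"},"yaw":{"type":"number"}}}},"grip_force":{"type":"number"}},"required":["moves"]}

```bash
mkdir -p pics
cat > h.py <<'E'
import numpy as np, cv2
from plant import *
def snap(n,f):
    m=camera_model(n); im=read_camera(n); cv2.imwrite('pics/'+f,im[:,:,::-1]); np.savez('pics/'+f+'.npz',K=m['camera_matrix'],V=m['view']); return im
def load(f):
    d=np.load('pics/'+f+'.npz'); return d['K'],d['V']
def ray(f,p):
    K,V=load(f); c=np.linalg.inv(K)@[p[0],p[1],1]; c=c*[1,-1,-1]; R=V[:3,:3]; return -R.T@V[:3,3], R.T@c/np.linalg.norm(c)
def tri(obs):
    A=0;b=0
    for f,p in obs:
        o,d=ray(f,p); M=np.eye(3)-np.outer(d,d); A=A+M; b=b+M@o
    X=np.linalg.solve(A,b); return X,[proj(f,X)-p for f,p in obs]
def proj(f,X):
    K,V=load(f); c=V[:3,:3]@X+V[:3,3]; c=K@(c*[1,-1,-1]); return c[:2]/c[2]
def atz(f,p,z):
    o,d=ray(f,p); return o+d*(z-o[2])/d[2]
E
python3 - <<'E'
from h import *
ims=[snap(n,n+'0.png') for n in('side','top')]
snap('wrist','wrist0.png')
print(camera_model('side').keys()); s=read_state();print(s)
E
```

```text
dict_keys(['camera_matrix', 'view'])
{'t': 0.15, 'q': array([-1.43340232e+00,  1.31013720e-01,  1.48902329e+00, -2.71187819e-05,
        1.52299367e+00, -8.54089581e-02]), 'dq': array([ 1.16939507e-03, -3.93763223e-03, -2.29937345e-03,  1.77979444e-05,
       -9.10783201e-04,  9.42388145e-04]), 'joint_torque': array([-3.96141138e-05, -5.60477901e+01, -4.92335629e+01,  7.68369483e-02,
        3.05663946e-02, -9.21598439e-05]), 'tool_pos': array([ 0.13252492, -0.58473285,  0.21781607]), 'orientation': array([-3.12069060e+00, -3.49096960e-01,  1.01193887e-04]), 'force': array([ 0.50244324, -0.31070492, -0.68102076]), 'wrist_torque': array([0.07419808, 0.00888793, 0.00592261]), 'gripper_force': 0.0, 'opening': 0.0930803186718191}
```

View pics/side0.png

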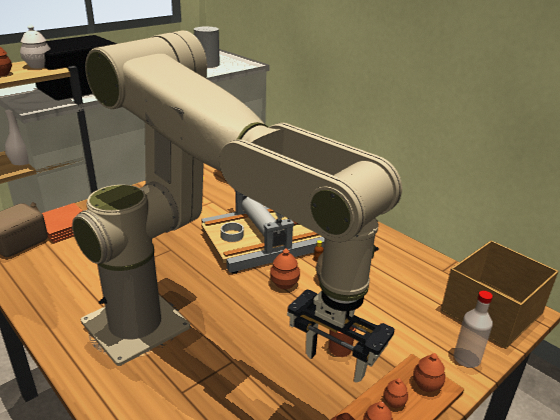

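View pics/top0.png

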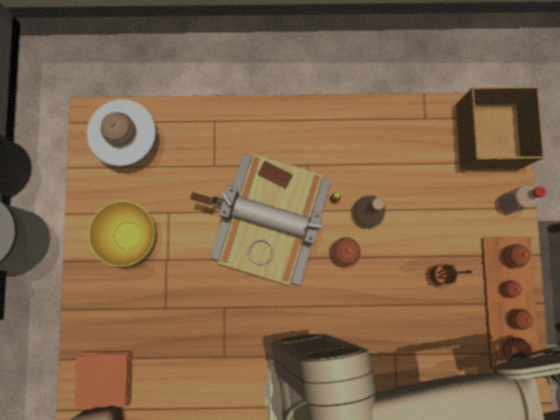

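The side view shows the roller's free-end bridge near (278,235). In the top view it is near (315,228), with the jar at (346,252), the vase at (370,210) and the bottle at (337,198). I'll enlarge both.

Run:
```python
from h import *
a=cv2.imread('pics/side0.png')[190:260,240:340]; b=cv2.imread('pics/top0.png')[180:280,290:390]
a=cv2.resize(a,None,fx=4,fy=4,interpolation=cv2.INTER_CUBIC); b=cv2.resize(b,None,fx=4,fy=4,interpolation=cv2.INTER_CUBIC)
c=np.zeros((400,800,3),np.uint8); c[:280,:400]=a; c[:,400:]=b
cv2.imwrite('pics/c1.png',c)
for p in[(315,228),(236,195),(346,252),(377,205)]: print(atz('top0.png',p,.18).round(3))
print(load('top0.png')[1])
```

```text
[ 0.488 -0.03   0.18 ]
[0.586 0.192 0.18 ]
[ 0.42  -0.115  0.18 ]
[ 0.552 -0.207  0.18 ]
[[-0.01416433 -0.99989052  0.0042805   0.0772037 ]
 [ 0.99050751 -0.01344577  0.13679946 -0.55293266]
 [-0.13672693  0.00617754  0.99058951 -1.60986718]
 [ 0.          0.          0.          1.        ]]
```

View pics/c1.png

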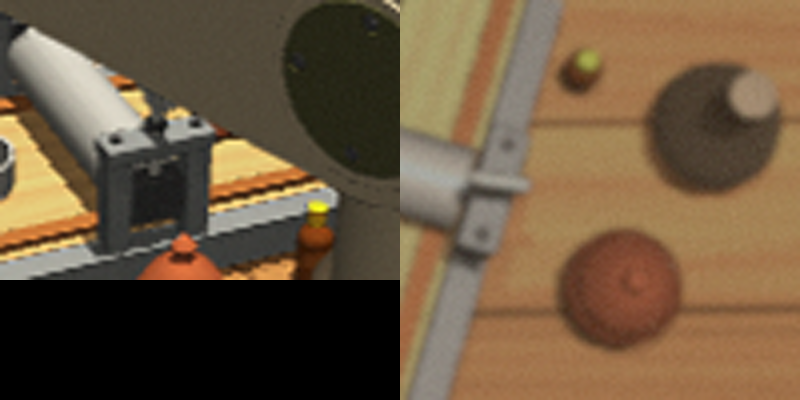

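The crop shows the head plate at top-view pixel (315,225.8), lying nearly along world y. In the side view the arm hides it. I'll raise the arm and yaw to match.

Call:
carry_out --moves '[{"dz": -0.04,"yaw": -0.186},{"dz": -0.04,"yaw": -0.186},{"dz": -0.04,"yaw": -0.186},{"dz": -0.02,"yaw": -0.186},{"yaw": -0.186},{"yaw": -0.186},{"yaw": -0.184}]'

```text
invalid input at $.moves[0]: expected keys jaw, dx, dy, dz, yaw
```

```bash
cat >> h.py <<'E'
from scipy.spatial.transform import Rotation as Ro
def tool():
    s=read_state(); R=Ro.from_rotvec(s['orientation']).as_matrix(); return s,R,np.arctan2(R[1,0],R[0,0])
E
python3 - <<'E'
from h import *
s,R,h=tool(); m=camera_model('wrist'); V=m['view']; c=-V[:3,:3].T@V[:3,3]
print(s['t'],s['tool_pos'],h,s['q'].round(2)); print('cam in tool',R.T@(c-s['tool_pos'])); print('look',R.T@-V[2,:3], 'right',R.T@V[0,:3]); print(m['camera_matrix'])
p=atz('top0.png',(315,225.75),.181); print(p, 'delta', R.T@(p-s['tool_pos']))
E
```

```text
0.15 [ 0.13252492 -0.58473285  0.21781607] 0.22280421371194448 [-1.43  0.13  1.49 -0.    1.52 -0.09]
cam in tool [ 0.06797043 -0.00035952 -0.16550799]
look [-2.48292485e-01 -3.52127521e-05  9.68685109e-01] right [-1.05124290e-03  9.99999420e-01 -2.33102561e-04]
[[331.01803523   0.         283.66217843]
 [  0.         331.01803523 214.5592701 ]
 [  0.           0.           1.        ]]
[ 0.49475847 -0.03007576  0.181     ] delta [ 0.47583622 -0.46085243  0.03752301]
```

Call:
carry_out --moves '[{"jaw": 0.093,"dx": 0,"dy": 0,"dz": -0.04,"yaw": -0.186},{"jaw": 0.093,"dx": 0,"dy": 0,"dz": -0.04,"yaw": -0.186},{"jaw": 0.093,"dx": 0,"dy": 0,"dz": -0.02,"yaw": -0.186},{"jaw": 0.093,"dx": 0,"dy": 0,"dz": 0,"yaw": -0.186},{"jaw": 0.093,"dx": 0,"dy": 0,"dz": 0,"yaw": -0.186},{"jaw": 0.093,"dx": 0,"dy": 0,"dz": 0,"yaw": -0.186},{"jaw": 0.093,"dx": 0,"dy": 0,"dz": 0,"yaw": -0.184}]'

```text
t: 1.02
tool_pos: [0.1326, -0.585, 0.3182]
orientation: [-2.267, -2.174, -0.001]
force: [-0.7, 0.1, -0.5]
opening: 0.0929
gripper_force: 0.0
```

Call:
carry_out --moves '[{"jaw": 0.093,"dx": 0.05,"dy": 0.03,"dz": 0,"yaw": 0},{"jaw": 0.093,"dx": 0.05,"dy": 0.03,"dz": 0,"yaw": 0},{"jaw": 0.093,"dx": 0.05,"dy": 0.03,"dz": 0,"yaw": 0},{"jaw": 0.093,"dx": 0.05,"dy": 0.03,"dz": 0,"yaw": 0},{"jaw": 0.093,"dx": 0.05,"dy": 0.03,"dz": 0,"yaw": 0},{"jaw": 0.093,"dx": 0.05,"dy": 0.03,"dz": 0,"yaw": 0},{"jaw": 0.093,"dx": 0.05,"dy": 0.03,"dz": 0,"yaw": 0},{"jaw": 0.093,"dx": 0.05,"dy": 0.03,"dz": 0,"yaw": 0}]'

```text
t: 2.02
tool_pos: [0.3921, -0.1954, 0.3185]
orientation: [2.274, 2.167, 0.0]
force: [0.1, -0.7, -0.5]
opening: 0.0932
gripper_force: 0.0
```

Call:
carry_out --moves '[{"jaw": 0.06,"dx": 0.05,"dy": 0.03,"dz": 0,"yaw": 0},{"jaw": 0.06,"dx": 0.05,"dy": 0.03,"dz": 0,"yaw": 0},{"jaw": 0.06,"dx": 0.05,"dy": 0.03,"dz": 0,"yaw": 0},{"jaw": 0.06,"dx": 0,"dy": 0,"dz": 0,"yaw": 0},{"jaw": 0.06,"dx": 0,"dy": 0,"dz": 0,"yaw": 0}]'

```text
t: 2.65
tool_pos: [0.4883, -0.0517, 0.3182]
orientation: [-2.273, -2.168, 0.002]
force: [0.6, -0.7, 0.0]
opening: 0.0601
gripper_force: 0.0
```

Run:
```python
from h import *
s,R,h=tool(); print(s['t'],s['tool_pos'],h,s['q'].round(2))
snap('wrist','w1.png'); snap('side','s1.png')
```

```text
2.65 [ 0.48832667 -0.05167669  0.31824328] 1.5237502830164187 [-0.21 -0.18  1.62 -0.    1.71 -0.16]
```

View pics/w1.png

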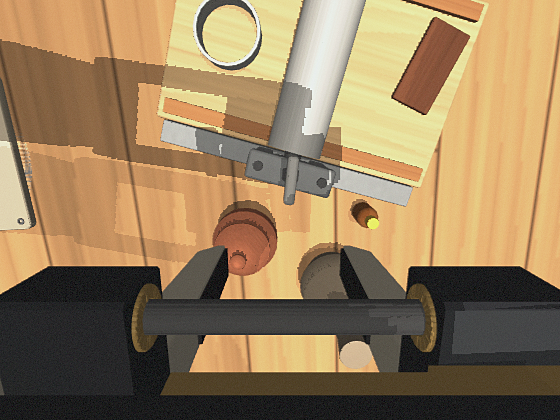

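The wrist view shows the plate on the free-end bridge, with its top edge from about (291,152) to (289,203). The jar is near (240,250) and the bottle near (371,222), both clear of it. I'll enlarge this view and the new side view.

Run:
```python
from h import *
a=cv2.imread('pics/s1.png')[180:270,240:340]; b=cv2.imread('pics/w1.png')[130:220,240:340]
cv2.imwrite('pics/c2.png',np.hstack([cv2.resize(x,None,fx=4,fy=4,interpolation=cv2.INTER_CUBIC) for x in(a,b)]))
```

```text
(no output)
```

View pics/c2.png

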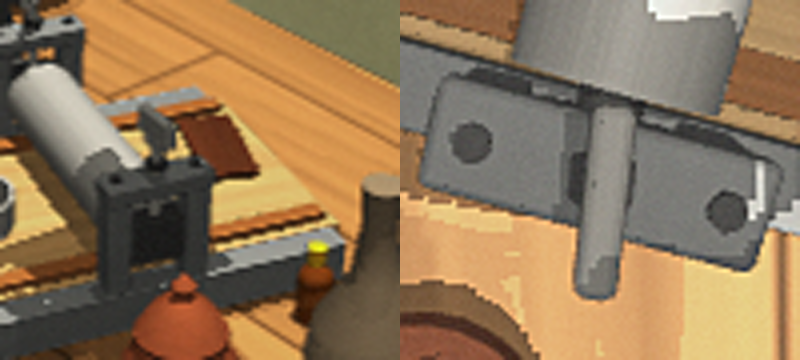

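In the crop the plate's top edge runs from wrist pixel (294,156) to (290,194). In the side view the middle of the top edge is at (279.8,208).

Run:
```python
from h import *
X,r=tri([('w1.png',(292,175.1)),('s1.png',(279.8,208.2))]);print(X,r)
X3,r=tri([('w1.png',(292,175.1)),('s1.png',(279.8,208.2)),('top0.png',(315,225.75))]);print(X3,r)
a=atz('w1.png',(294,156),X[2]);b=atz('w1.png',(290,194.2),X[2]);d=a-b;print(a,b,np.linalg.norm(d),'heading',np.arctan2(d[1],d[0]))
m=(a+b)/2; s,R,h=tool(); print(m,h,'delta tool',R.T@(m-s['tool_pos']))
```

```text
[ 0.49848209 -0.02397916  0.19288656] [array([2.56078644, 1.98991508]), array([-0.93017941,  0.07744165])]
[ 0.49600023 -0.02642217  0.1943309 ] [array([-0.09695759,  5.12017319]), array([-0.98022506,  0.23132861]), array([-0.9787431 , -0.95824803])]
[ 0.49872756 -0.00560657  0.19288656] [ 0.4938024  -0.03910566  0.19288656] 0.033859218631559974 heading 1.4248183139668296
[ 0.49626498 -0.02235611  0.19288656] 1.5214659184130237 delta tool [0.03069344 0.00661137 0.12572588]
```

The dark patch at the lower end is shade on the top face, so that end is really at crop (596,295), which is pixel (289,203.8).

Run:
```python
from h import *
m2=((294+289)/2,(156+203.8)/2)
X,r=tri([('w1.png',m2),('s1.png',(279.8,208.2))]);print(X,r)
X,r=tri([('w1.png',m2),('s1.png',(279.8,208.2)),('top0.png',(315,225.75))]);print(X,r)
a=atz('w1.png',(294,156),X[2]);b=atz('w1.png',(289,203.8),X[2]);d=a-b;print(a,b,np.linalg.norm(d),'heading',np.arctan2(d[1],d[0]))
m=(a+b)/2; s,R,h=tool(); print(m,h,'delta tool',R.T@(m-s['tool_pos']))
```

```text
[ 0.49698719 -0.02717159  0.19493235] [array([1.57809578, 1.21610269]), array([-0.57036634,  0.05225476])]
[ 0.49531911 -0.02816995  0.19558593] [array([-0.25547711,  2.54951222]), array([-0.74851059,  0.16504075]), array([-0.31582617, -0.77529603])]
[ 0.49865514 -0.0053949   0.19558593] [ 0.49250888 -0.04723134  0.19558593] 0.04228550719177192 heading 1.42492815730792
[ 0.49558201 -0.02631312  0.19558593] 1.5214659184130237 delta tool [0.02670669 0.00612394 0.12302788]
```

Call:
carry_out --moves '[{"jaw": 0.04,"dx": 0.0255,"dy": 0.006,"dz": 0.02,"yaw": 0},{"jaw": 0.04,"dx": 0,"dy": 0,"dz": 0.04,"yaw": 0.097},{"jaw": 0.04,"dx": 0,"dy": 0,"dz": 0.035,"yaw": 0},{"jaw": 0.04,"dx": 0,"dy": 0,"dz": 0,"yaw": 0},{"jaw": 0.04,"dx": 0,"dy": 0,"dz": 0,"yaw": 0}]'

```text
t: 3.38
tool_pos: [0.4962, -0.0274, 0.2254]
orientation: [2.377, 2.052, 0.002]
force: [0.2, -0.2, 0.8]
opening: 0.04
gripper_force: 0.0
```

Run:
```python
from h import *
s,R,h=tool(); print(s['t'],s['tool_pos'],h,s['q'].round(2),s['opening'])
im=snap('wrist','w2.png'); b=im[150:400,180:400,::-1]
cv2.imwrite('pics/c3.png',cv2.resize(b,None,fx=2.4,fy=2.4,interpolation=cv2.INTER_CUBIC))
K,V=load('w2.png')
for z in(0,-.019): print(proj('w2.png',s['tool_pos']+R@[0,0,z]))
```

```text
3.375 [ 0.49624859 -0.02740117  0.22536219] 1.4244116467372454 [-0.16 -0.16  1.76 -0.    1.54 -0.01] 0.04000570304878749
[285.09067189 261.9628103 ]
[285.28405513 277.29550518]
```

View pics/c3.png

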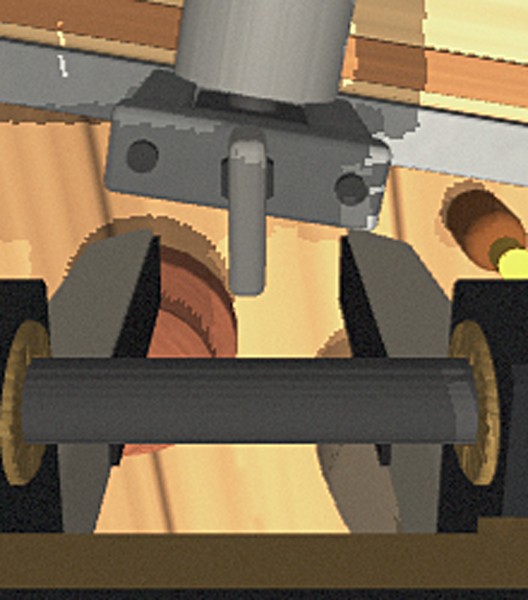

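The plate's top face runs from pixel (283.3,216) to (283,272), close to midway between the fingers and parallel to them.

Run:
```python
from h import *
s,R,h=tool()
a=atz('w2.png',(283.3,215.8),.195);b=atz('w2.png',(283,272),.195);d=a-b
print(a,b,np.linalg.norm(d),np.arctan2(d[1],d[0]),h,R.T@((a+b)/2-s['tool_pos']))
```

```text
[ 0.49794072 -0.00981589  0.195     ] [ 0.49228473 -0.04652415  0.195     ] 0.03714143912022356 1.4179190996026227 1.4246326592916474 [-0.00108441 -0.00155213  0.03091161]
```

Call:
carry_out --grip_force 40 --moves '[{"jaw": 0.04,"dx": 0,"dy": -0.0015,"dz": 0.03,"yaw": 0},{"jaw": 0.04,"dx": 0,"dy": 0,"dz": 0.029,"yaw": 0},{"jaw": 0.04,"dx": 0,"dy": 0,"dz": 0,"yaw": 0},{"jaw": 0.0,"dx": 0,"dy": 0,"dz": 0,"yaw": 0},{"jaw": 0.0,"dx": 0,"dy": 0,"dz": 0,"yaw": 0},{"jaw": 0.0,"dx": 0,"dy": 0,"dz": 0,"yaw": 0},{"jaw": 0.0,"dx": 0,"dy": 0,"dz": 0,"yaw": 0}]'

```text
t: 4.3
tool_pos: [0.4958, -0.0264, 0.1657]
orientation: [2.374, 2.053, 0.004]
force: [6.2, -0.2, -1.1]
opening: 0.01
gripper_force: 40.0
```

```bash
cat > st.py <<'E'
from h import *
s,R,h=tool(); print(s['t'],s['tool_pos'].round(4),'h',h.round(3),'q6',s['q'][5].round(3),'F',s['force'].round(1),'T',s['wrist_torque'].round(3),s['opening'].round(4),s['gripper_force'])
E
python3 st.py
```

```text
Traceback (most recent call last):
  File "st.py", line 2, in <module>
    s,R,h=tool(); print(s['t'],s['tool_pos'].round(4),'h',h.round(3),'q6',s['q'][5].round(3),'F',s['force'].round(1),'T',s['wrist_torque'].round(3),s['opening'].round(4),s['gripper_force'])
                                                                                                                                                    ^^^^^^^^^^^^^^^^^^
AttributeError: 'float' object has no attribute 'round'
```

Call:
carry_out --moves '[{"jaw": 0.0,"dx": 0,"dy": 0.001,"dz": 0,"yaw": 0},{"jaw": 0.0,"dx": 0,"dy": 0,"dz": 0,"yaw": 0.1},{"jaw": 0.0,"dx": 0,"dy": 0,"dz": 0,"yaw": 0.1},{"jaw": 0.0,"dx": 0,"dy": 0,"dz": 0,"yaw": 0.1},{"jaw": 0.0,"dx": 0,"dy": 0,"dz": 0,"yaw": 0.1},{"jaw": 0.0,"dx": 0,"dy": 0,"dz": 0,"yaw": 0}]'

```text
t: 5.05
tool_pos: [0.4962, -0.0266, 0.1655]
orientation: [2.736, 1.542, 0.002]
force: [2.6, -2.0, 4.9]
opening: 0.0098
gripper_force: 40.0
```

```bash
sed -i "s/s\['opening'\].round(4)/s['opening']/" st.py; python3 st.py
```

```text
5.05 [ 0.4962 -0.0266  0.1655] h 1.026 q6 0.388 F [ 2.6 -2.   4.9] T [-0.273 -0.545 -0.058] 0.009829457894959454 40.001633756328374
```

Call:
carry_out --moves '[{"jaw": 0.0,"dx": 0,"dy": 0,"dz": 0.0003,"yaw": 0.1},{"jaw": 0.0,"dx": 0,"dy": 0,"dz": 0,"yaw": 0.1},{"jaw": 0.0,"dx": 0,"dy": 0,"dz": 0,"yaw": 0.1},{"jaw": 0.0,"dx": 0,"dy": 0,"dz": 0,"yaw": 0.1},{"jaw": 0.0,"dx": 0,"dy": 0,"dz": 0,"yaw": 0}]'

```text
t: 5.68
tool_pos: [0.4964, -0.027, 0.1653]
orientation: [2.987, 0.968, 0.003]
force: [5.3, -2.4, 3.8]
opening: 0.0099
gripper_force: 40.0
```

```bash
python3 st.py
```

```text
5.675 [ 0.4964 -0.027   0.1653] h 0.627 q6 0.787 F [ 5.3 -2.4  3.8] T [-0.47  -0.694 -0.1  ] 0.009945611729172495 40.001378394663334
```

Call:
carry_out --moves '[{"jaw": 0.0,"dx": 0,"dy": 0,"dz": 0.0002,"yaw": 0.1},{"jaw": 0.0,"dx": 0,"dy": 0,"dz": 0,"yaw": 0.1},{"jaw": 0.0,"dx": 0,"dy": 0,"dz": 0,"yaw": 0.1},{"jaw": 0.0,"dx": 0,"dy": 0,"dz": 0,"yaw": 0.1},{"jaw": 0.0,"dx": 0,"dy": 0,"dz": 0,"yaw": 0}]'

```text
t: 6.3
tool_pos: [0.4965, -0.0274, 0.1651]
orientation: [3.119, 0.355, 0.004]
force: [5.0, -5.1, 2.9]
opening: 0.0096
gripper_force: 40.0
```

```bash
python3 st.py
```

```text
6.3 [ 0.4965 -0.0274  0.1651] h 0.227 q6 1.187 F [ 5.  -5.1  2.9] T [-0.725 -0.805 -0.055] 0.009624694475252995 40.00117475632578
```

Call:
carry_out --moves '[{"jaw": 0.0,"dx": 0.0004,"dy": 0.0006,"dz": 0.0002,"yaw": 0.1},{"jaw": 0.0,"dx": 0,"dy": 0,"dz": 0,"yaw": 0.1},{"jaw": 0.0,"dx": 0,"dy": 0,"dz": 0,"yaw": 0.1},{"jaw": 0.0,"dx": 0,"dy": 0,"dz": 0,"yaw": 0.1},{"jaw": 0.0,"dx": 0,"dy": 0,"dz": 0,"yaw": 0}]'

```text
t: 6.92
tool_pos: [0.4965, -0.0278, 0.1649]
orientation: [3.128, -0.271, 0.003]
force: [1.3, -4.5, 5.2]
opening: 0.0101
gripper_force: 40.0
```

```bash
python3 st.py
```

```text
6.925 [ 0.4965 -0.0278  0.1649] h -0.173 q6 1.586 F [ 1.3 -4.5  5.2] T [-0.733 -0.274 -0.028] 0.010059861586921183 40.00187482684851
```

Call:
carry_out --moves '[{"jaw": 0.0,"dx": 0,"dy": 0,"dz": 0.0001,"yaw": 0.1},{"jaw": 0.0,"dx": 0,"dy": 0,"dz": 0,"yaw": 0.1},{"jaw": 0.0,"dx": 0,"dy": 0,"dz": 0,"yaw": 0}]'

```text
t: 7.3
tool_pos: [0.4965, -0.028, 0.1648]
orientation: [3.086, -0.58, 0.003]
force: [0.6, -6.1, 5.6]
opening: 0.0101
gripper_force: 40.0
```

```bash
python3 st.py
```

```text
7.3 [ 0.4965 -0.028   0.1648] h -0.372 q6 1.785 F [ 0.6 -6.1  5.6] T [-0.926 -0.197  0.684] 0.010112224655583705 40.0012032687664
```

Call:
carry_out --moves '[{"jaw": 0.0,"dx": 0,"dy": 0.0005,"dz": 0,"yaw": 0.03},{"jaw": 0.0,"dx": 0,"dy": 0,"dz": 0,"yaw": 0}]'

```text
t: 7.55
tool_pos: [0.4962, -0.0279, 0.1648]
orientation: [3.078, -0.625, 0.003]
force: [0.1, -3.3, 7.1]
opening: 0.0101
gripper_force: 40.0
```

```bash
python3 st.py
```

```text
7.55 [ 0.4962 -0.0279  0.1648] h -0.4 q6 1.813 F [ 0.1 -3.3  7.1] T [-0.468 -0.108  0.623] 0.010052801062217794 40.002155005931854
```

Call:
carry_out --moves '[{"jaw": 0.0,"dx": 0,"dy": 0,"dz": 0,"yaw": -0.06},{"jaw": 0.0,"dx": 0,"dy": 0,"dz": 0,"yaw": 0}]'

```text
t: 7.8
tool_pos: [0.4962, -0.0279, 0.1648]
orientation: [3.096, -0.531, 0.002]
force: [0.3, -3.2, 5.7]
opening: 0.0099
gripper_force: 40.0
```

```bash
python3 st.py
```

```text
7.8 [ 0.4962 -0.0279  0.1648] h -0.34 q6 1.752 F [ 0.3 -3.2  5.7] T [-0.542 -0.097  0.329] 0.009871119609717136 40.00049253925681
```

Call:
carry_out --moves '[{"jaw": 0.0,"dx": 0,"dy": 0,"dz": 0,"yaw": -0.04},{"jaw": 0.0,"dx": 0,"dy": 0,"dz": 0,"yaw": 0}]'

```text
t: 8.05
tool_pos: [0.4962, -0.0279, 0.1648]
orientation: [3.106, -0.47, 0.002]
force: [0.8, -2.9, 6.3]
opening: 0.0098
gripper_force: 40.0
```

```bash
python3 st.py
```

```text
8.05 [ 0.4962 -0.0279  0.1648] h -0.3 q6 1.712 F [ 0.8 -2.9  6.3] T [-0.441 -0.139  0.051] 0.00979846583851077 40.00040858052671
```

Call:
carry_out --moves '[{"jaw": 0.0,"dx": 0,"dy": 0,"dz": 0,"yaw": -0.04},{"jaw": 0.0,"dx": 0,"dy": 0,"dz": 0,"yaw": 0}]'

```text
t: 8.3
tool_pos: [0.4963, -0.0278, 0.1649]
orientation: [3.114, -0.408, 0.003]
force: [1.0, -2.4, 6.9]
opening: 0.0099
gripper_force: 40.0
```

```bash
python3 st.py
```

```text
8.3 [ 0.4963 -0.0278  0.1649] h -0.26 q6 1.672 F [ 1.  -2.4  6.9] T [-0.435 -0.126 -0.033] 0.00994318621816148 40.00049934955314
```

Call:
carry_out --moves '[{"jaw": 0.0,"dx": 0,"dy": 0,"dz": 0,"yaw": -0.04},{"jaw": 0.0,"dx": 0,"dy": 0,"dz": 0,"yaw": 0}]'

```text
t: 8.55
tool_pos: [0.4963, -0.0278, 0.1649]
orientation: [3.122, -0.345, 0.003]
force: [0.3, -2.6, 6.5]
opening: 0.0095
gripper_force: 40.0
```

```bash
python3 st.py
```

```text
8.55 [ 0.4963 -0.0278  0.1649] h -0.22 q6 1.632 F [ 0.3 -2.6  6.5] T [-0.38  -0.171  0.078] 0.009506008995894061 40.000499167945236
```

The torque rise starts at heading of about -0.285. The bed's own x heading, from the rail in w1, is about -0.29, so this is the hard stop. I'll back off to a heading of about 1.285.

Call:
carry_out --moves '[{"jaw": 0.0,"dx": 0,"dy": 0,"dz": 0,"yaw": -0.1},{"jaw": 0.0,"dx": 0,"dy": 0,"dz": -0.0001,"yaw": -0.11},{"jaw": 0.0,"dx": 0,"dy": 0,"dz": -0.0001,"yaw": -0.11},{"jaw": 0.0,"dx": 0,"dy": 0,"dz": -0.0001,"yaw": -0.11},{"jaw": 0.0,"dx": 0,"dy": 0,"dz": 0,"yaw": -0.11},{"jaw": 0.0,"dx": 0,"dy": 0,"dz": -0.0001,"yaw": -0.11},{"jaw": 0.0,"dx": 0,"dy": 0,"dz": 0,"yaw": -0.11},{"jaw": 0.0,"dx": 0,"dy": 0,"dz": 0,"yaw": 0}]'

```text
t: 9.55
tool_pos: [0.4962, -0.0272, 0.1652]
orientation: [3.027, 0.84, 0.002]
force: [0.9, 0.2, 6.4]
opening: 0.0095
gripper_force: 40.0
```

```bash
python3 st.py
```

```text
9.55 [ 0.4962 -0.0272  0.1652] h 0.541 q6 0.871 F [0.9 0.2 6.4] T [-0.042 -0.152  0.02 ] 0.009470851626761954 40.00067044515163
```

Call:
carry_out --moves '[{"jaw": 0.0,"dx": 0,"dy": 0,"dz": 0,"yaw": -0.1},{"jaw": 0.0,"dx": 0,"dy": 0,"dz": -0.0001,"yaw": -0.11},{"jaw": 0.0,"dx": 0,"dy": 0,"dz": 0,"yaw": -0.11},{"jaw": 0.0,"dx": 0,"dy": 0,"dz": -0.0001,"yaw": -0.11},{"jaw": 0.0,"dx": 0,"dy": 0,"dz": 0,"yaw": -0.11},{"jaw": 0.0,"dx": 0,"dy": 0,"dz": -0.0001,"yaw": -0.11},{"jaw": 0.0,"dx": 0,"dy": 0,"dz": 0,"yaw": -0.1},{"jaw": 0.0,"dx": 0,"dy": 0,"dz": 0,"yaw": 0}]'

```text
t: 10.55
tool_pos: [0.4959, -0.0267, 0.1656]
orientation: [-2.509, -1.89, -0.002]
force: [-1.8, 1.1, 8.4]
opening: 0.0098
gripper_force: 40.0
```

Call:
carry_out --moves '[{"jaw": 0.0,"dx": 0,"dy": 0,"dz": 0,"yaw": 0},{"jaw": 0.0,"dx": 0,"dy": 0,"dz": 0,"yaw": 0}]'

```text
t: 10.8
tool_pos: [0.4959, -0.0268, 0.1655]
orientation: [-2.51, -1.888, -0.002]
force: [-1.1, 2.1, 9.2]
opening: 0.0096
gripper_force: 40.0
```

```bash
python3 st.py
python3 - <<'E'
from h import *
im=snap('wrist','w3.png'); b=im[130:400,150:420,::-1]
cv2.imwrite('pics/c4.png',cv2.resize(b,None,fx=2.2,fy=2.2,interpolation=cv2.INTER_CUBIC))
E
```

```text
10.8 [ 0.4959 -0.0268  0.1655] h 1.29 q6 0.123 F [-1.1  2.1  9.2] T [0.229 0.235 0.04 ] 0.009581888194389758 40.00177171546966
```

View pics/c4.png

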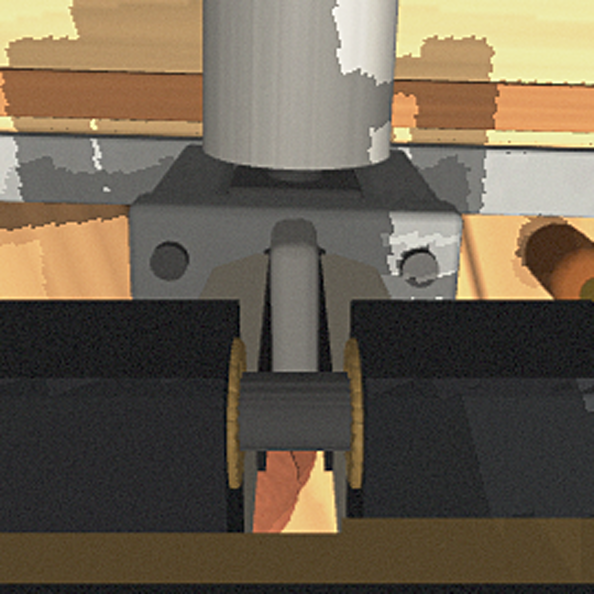

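The plate is flat between the pads at pixel x of about 284, and square to the bridge and rail. It is gripped at 40 N and still, and the jar and bottle have not moved. Handing in.

```bash
python3 -c "
from plant import close_job
print(close_job())"
```

```text
the job is handed in; nothing more can be done
None
```

I screwed the free-end thumbscrew down to its stop, then backed it off about 1.57 rad (stop placed to about ±0.03 rad from the torque rise) and handed the job in while still gripping it at 40 N; the hand-in returned no verdict.

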